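# Bring the square canister round to the front of the carousel

## Task

Turn the wooden ingredient carousel, by pushing a peg on its rim with the fingertips, until the square canister stands at the front, in line with the wooden pointer that sticks out from the foot. Do not touch, lift or tip any of the canisters, and leave the bowl, spatula and cup where they are. Finish with the carousel at rest and the hand clear of it.

Things in the scene. Friction and masses are not known exactly. Their poses are not given: they have to be found in the camera images.
- carousel: Fixed dark wooden foot of the carousel, a disc 190 mm across and 22 mm high under the tray. Origin: on the table, on the turning axis. Its -x axis is the carousel's front: a low pointer tongue (30 mm wide, 12 mm high, with an arrow-like tip) sticks out that way from under the tray to 209 mm from the axis. The foot's position and yaw (up to about 0.8 rad) change from run to run.
- tray: Round light-wood tray, 286 mm across, that turns freely either way on the foot; top 40 mm above the table. Origin: on the axis at table height; its yaw is how far it has turned. About 2 N along the rim turns it; it stays where it is left and coasts only a few mm at moderate speed. The canisters stand loose on it and ride round by friction. A hub 20 mm across and 12 mm high sits at its centre.
- peg0 (a point): Middle of the first rim peg, 60 mm above the table, on the tray's x axis, 130 mm from the turning axis. Six equal upright wooden pegs, 12 mm in diameter and 40 mm tall (tops 80 mm above the table), stand on the tray at this radius, every 60 degrees. Any may be pushed.
- square_tin: The square steel canister, 49 x 49 mm, 52 mm tall, with a small 10 mm knob on its lid, 100 to 270 g, standing loose on the tray roughly 55 mm from the axis, at any yaw. Origin: centre of its underside.
- round_tin: Round steel canister, 51 mm in diameter, 52 mm tall plus a 10 mm lid knob, loose on the tray. Not to be touched. Origin: centre of its underside.
- low_tin: Low round steel canister, 54 mm in diameter, 32 mm tall plus a 10 mm lid knob, loose on the tray. Not to be touched. Origin: centre of its underside.
- front (a point): The point on the tray's top level, 55 mm from the axis towards the pointer, where the square canister should come to stand.
- bowl: Steel mixing bowl, 150 mm across, 60 mm high, on the table to the left of the carousel. Leave alone. Origin: centre of its underside.
- spatula: Spatula about 240 mm long lying on the table to the right of the carousel. Leave alone. Origin: about its middle, on the table.
- cup: White plastic cup, 70 mm across, 80 mm high, on the table at the right beyond the spatula. Leave alone. Origin: centre of its underside.
Not all that is in view belongs to the job. What is shaped like the square_tin but blue or orange is not meant.

How it is judged:
By the outcome, as a careful person would: the job done as asked, in the order asked, and still so for the second after the job is handed in, with the robot touching nothing.
It also fails if it takes over 72 s, if anything falls off the work surface, if the arm or the gripper's body presses on something with over 40 N, if the wrist force passes 120 N, or if a joint passes its speed limit or range.

## Robot

A 6-joint arm with a two-finger parallel gripper is mounted at the origin on the work surface. World frame = base frame: x ahead of the robot, y to its left, z up, the work surface at z = 0. Lengths are in m, angles in rad, forces in N, time in s.
With the tool pointing down it reaches from about 0.275 to 1 m from the base axis. Payload 8.4 kg.
Tool frame: the origin (TCP) lies on the centre line of the jaws, within the pads' length; the fingertips stand 25 mm ahead of it and the grasp point (between the pads) lies 6 mm ahead of it (arm.tip_reach is the distance from the TCP to the fingertips, in m); z points along the fingers, y is the line along which they close (so a half turn about z gives the same grasp; the last joint's range is limited). The gripper opens to 85 mm and grips with 20 to 120 N. Pads are 22 mm wide; open, the fingers measure 114 mm over their backs; the gripper's body (76 mm by 85 mm) begins 54 mm behind the grasp point. The pads swing forward as they close: fully open they stand 13 mm farther back than shut.
Start: joints at [-1.301, 0.353, 1.633, -0, 1.155, -0.002], TCP at [0.168, -0.602, 0.256] pointing down, gripper open.
Joint ranges: [-2.63, 2.63], [-0.92, 2.1], [0.06, 2.66], [-1.3, 4.44], [0, 2.69], [-3.02, 3.02]. Speed limits (rad/s): [2.22, 2.22, 2.79, 3.14, 3.14, 3.14].

## Interface

Orientations are given as a unit quaternion [w, x, y, z].
In Python, from station import arm gives the robot as it stands.
- The arm moves only by the shell command python3 -m inch 'ROWS' [OPENING]. ROWS is JSON, a list of rows, each a list of 2 entries, a list of its own where there are three numbers: the shift along the tool's x, y, z as a fraction of full scale, then the turn, a rotation vector about the tool's x, y, z as a fraction of full scale. In form: [[[x, y, z], [rx, ry, rz]], ...]. A call has 1 to 5 rows; each row is the pose to reach, as a shift and turn from the pose commanded when the call began, along the tool's axes at that moment; what a row does not reach only later rows make up. Full scale, the value 1, is 300 mm for a shift and 90 degrees for a turn. A row lasts 1/8 s, in which the tool goes at most 62.5 mm and 10.7 degrees, less where a joint would pass 70% of its speed; a pose out of reach is approached as far as the arm can. A call with a number of a shift or a turn outside -1 to 1 is refused whole. A call with a gripper value outside its range is refused whole. OPENING is the opening, from -1 (shut) to 1 (fully open), so that 0 is half open, set as the call begins (- or left out, the last holds). The fingers move at their own pace and stop on an object; the grip force is fixed at half the most. Time passes only in rows, so rows that repeat a pose let the fingers close. It gives the time, the measured TCP pose, the force, the opening and the grip force at its end, in the units of the state.
- arm.get_state(): the state, without advancing time (a new reading comes with each control period).
- arm.grab_frame(name): name is "side" or "top" or "wrist"; returns the picture (384x512x3 uint8, red, green, blue); there is no depth.
- arm.calibration(name): a dict with "fx", "fy", "cx", "cy" (pixels), "extrinsics" (4x4, takes a point from world to camera coordinates). Camera axes: x right, y up, looking along -z (the intrinsics and any distortion apply to the point x, -y, -z); pixel columns grow to the right and rows downward; lengths in m; the calibration is good to about 2 mm. A picture is of the moment at which its call begins: read the wrist's pose just before it. calibration takes no time and is no camera call; for the wrist camera it gives the pose at the moment of the call.
- arm.hand_in(): hands the job in; it is judged then, once.
Trained networks look in the newest picture that a camera, given by its name, has taken for a name from the list of things; names that differ only in an ending like _2 or _b are one class to them, and where a whole thing is asked for, a point or a joint stands for the part that bears it (a point fixed in the world has none). Each returns a list of dicts, best first, with "confidence" (0 to 1); they miss things now and then, are a little off and sometimes report something else, mostly with a low value. They report only what shows in the picture. A call takes as long as a camera call. They do not tell look-alikes from the thing itself.
- arm.look_for(thing, camera): "position" ([x, y, z] in m, in the coordinates of the camera as it stood for that picture, good to about 4 mm: the middle of the surface that is visible of it).
- arm.cut_out(thing, camera): "pixels" (384x512 bool, what is visible of it).
The state is a dict: "time_s": time; "joint_pos": joint angles; "joint_velocities": joint speeds; "joint_efforts": joint torques, N m; "tool_pos": TCP position; "tcp_rot": TCP orientation; "wrist_force": force on the tool from outside, world axes, zero at the start; "wrist_torque": the same for the moment, N m; "gripper_width": finger opening in m; "finger_force": force on a finger pad.
Only numpy, scipy, OpenCV 4.12 (cv2) and the standard library are available. Lean on these libraries where they do the work, as an engineer would, in place of code of your own. Each camera call takes 0.05 s, during which the arm holds its last target. There are 200 camera calls.

## Working session

There is one attempt and no reset: what is moved stays moved. The work goes in short steps, Python scripts to look and compute and a shell command to move; the robot and the scene stay as the last step left them, time stands still between calls to the robot, and variables do not carry over. Pictures are saved under pics/ and viewed, at most 10 in all, crops included, and the job is handed in when it is done.

```bash
mkdir -p pics; ls
cat > h.py <<'E'
import numpy as np, cv2, json
from station import arm
def pix2plane(c,u,v,z):
    E=np.array(c["extrinsics"]);R=E[:3,:3];t=E[:3,3]
    d=np.array([(u-c["cx"])/c["fx"],-(v-c["cy"])/c["fy"],-1.0])
    o=-R.T@t; w=R.T@d
    return o+w*(z-o[2])/w[2]
def w2p(c,p):
    E=np.array(c["extrinsics"]);q=E[:3,:3]@np.array(p)+E[:3,3]
    return np.array([c["cx"]+c["fx"]*q[0]/-q[2], c["cy"]-c["fy"]*q[1]/-q[2]])
def cam2w(c,p):
    E=np.array(c["extrinsics"]);return E[:3,:3].T@(np.array(p)-E[:3,3])
def snap(cam,name):
    im=arm.grab_frame(cam); cv2.imwrite("pics/"+name,im[:,:,::-1]); return im
E
python3 - <<'E'
from h import *
a=snap("top","top0.png"); 
c=arm.calibration("top"); print({k:v for k,v in c.items()})
for n in ["carousel","tray","peg0","square_tin","round_tin","low_tin","bowl","cup","spatula"]:
    for r in arm.look_for(n,"top")[:4]: print(n,np.round(cam2w(c,r["position"]),3),round(r["confidence"],2),np.round(w2p(c,cam2w(c,r["position"]))))
b=snap("side","side0.png")
print(arm.tip_reach,arm.get_state())
cv2.imwrite("pics/both0.png",cv2.resize(np.hstack([a,b]),(800,300))[:,:,::-1])
E
```

```text
pics
{'fx': 456.17461730795924, 'fy': 456.17461730795924, 'cx': 256.09493476914685, 'cy': 201.63861807821036, 'extrinsics': array([[ 0.02784561, -0.99958529,  0.00733968, -0.00444813],
       [ 0.98836716,  0.02862987,  0.14936759, -0.57190489],
       [-0.14951578,  0.00309507,  0.98875449, -1.12244258],
       [ 0.        ,  0.        ,  0.        ,  1.        ]])}
carousel [ 0.411 -0.044  0.016] 0.87 [276. 266.]
peg0 [0.553 0.06  0.073] 0.59 [236. 207.]
square_tin [ 0.308 -0.161  0.053] 0.91 [324. 309.]
square_tin [ 0.557 -0.034  0.093] 0.84 [275. 205.]
square_tin [0.833 0.074 0.053] 0.84 [235. 102.]
square_tin [ 0.4   -0.252  0.055] 0.68 [361. 273.]
round_tin [0.634 0.021 0.088] 0.78 [253. 174.]
low_tin [0.555 0.06  0.072] 0.61 [237. 206.]
bowl [0.55  0.4   0.024] 0.77 [106. 207.]
cup [ 0.644 -0.302  0.044] 0.81 [379. 177.]
spatula [ 0.474 -0.359  0.006] 0.89 [397. 245.]
0.025 {'time_s': 0.55, 'joint_pos': array([-1.30138963e+00,  3.52999818e-01,  1.63343476e+00,  9.44759407e-06,
        1.15518580e+00, -2.41705226e-03]), 'joint_velocities': array([-2.79182803e-05, -4.60490556e-04,  2.95534133e-04, -4.16337276e-05,
       -4.84167625e-04, -8.36902222e-05]), 'joint_efforts': array([-8.35509200e-04, -6.04781127e+01, -3.42251730e+01,  9.83163000e-05,
        1.74086148e-03,  2.12337983e-05]), 'tool_pos': array([ 0.16779438, -0.60204153,  0.25626619]), 'tcp_rot': array([-1.43140466e-05,  9.90778448e-01,  1.35491943e-01,  2.43814576e-06]), 'wrist_force': array([-0.07151088, -0.0091203 , -0.6441874 ]), 'wrist_torque': array([-0.04480393, -0.05381083,  0.01406705]), 'finger_force': 0.0, 'gripper_width': 0.08548901992970076}
```

View pics/top0.png

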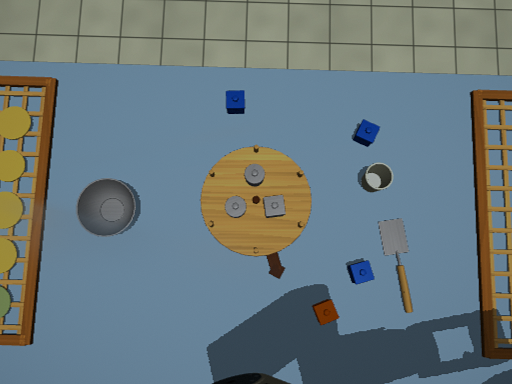

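View pics/side0.png

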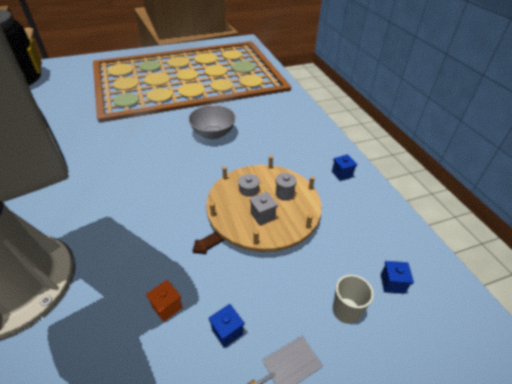

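The top view shows the carousel tray centred near (256,200). Its dark pointer tip is at (278,277), and there are six pegs. The steel square tin is at (275,205). The look-alikes are blue at (235,100), (366,132) and (361,272), and orange at (325,312), all of them on the table. I choose the steel one on the tray. Next I measure the axis, the pointer, the tin and the pegs.

```bash
cat > m.py <<'E'
from h import *
import sys
im=snap("top",sys.argv[1]); c=arm.calibration("top")
hsv=cv2.cvtColor(im,cv2.COLOR_RGB2HSV)
# tray: light wood
m=((hsv[...,0]>8)&(hsv[...,0]<28)&(hsv[...,1]>90)&(hsv[...,2]>110)).astype(np.uint8)
m[:, :180]=0; m[:,340:]=0
n,l,s,_=cv2.connectedComponentsWithStats(m); k=1+np.argmax(s[1:,4])
cn=max(cv2.findContours((l==k).astype(np.uint8),cv2.RETR_EXTERNAL,cv2.CHAIN_APPROX_NONE)[0],key=cv2.contourArea)[:,0]
h=cv2.convexHull(cn)[:,0]
P=np.array([pix2plane(c,u,v,.04)[:2] for u,v in h])
A=np.c_[2*P,np.ones(len(P))];x=np.linalg.lstsq(A,(P**2).sum(1),rcond=None)[0]
ctr=x[:2];r=np.sqrt(x[2]+ctr@ctr);print("tray ctr",ctr.round(4),"r",r.round(4))
def ang(p):
    d=p[:2]-ctr;return np.degrees(np.arctan2(d[1],d[0])).round(1),np.linalg.norm(d).round(4),p[:2].round(4)
# pointer: dark brown outside the tray
yy,xx=np.mgrid[:384,:512]
rr=np.hypot(xx-256,yy-202)
V=im.astype(int)
d=((V[...,0]>V[...,2]+8)&(V[...,0]<130)&(rr>57)&(rr<90)).astype(np.uint8)
n,l,s,_=cv2.connectedComponentsWithStats(d);k=1+np.argmax(s[1:,4]);v,u=np.nonzero(l==k)
Q=np.array([pix2plane(c,a,b,.012) for a,b in zip(u,v)])
print("pointer n",len(u),"centroid",ang(Q.mean(0)),"maxr",np.hypot(*(Q[:,:2]-ctr).T).max())
for t,z in [("square_tin",.092),("round_tin",.092),("low_tin",.072)]:
    for o in arm.cut_out(t,"top"):
        v,u=np.nonzero(o["pixels"])
        if len(u) and np.hypot(u.mean()-256,v.mean()-202)<50:
            R=cv2.minAreaRect(np.c_[u,v].astype(np.float32))
            print(t,round(o["confidence"],2),len(u),"cen",ang(pix2plane(c,u.mean(),v.mean(),z)),"rect",ang(pix2plane(c,*R[0],z)),R[1],R[2])
pk=[]
for o in arm.look_for("peg0","top"): print("peg",round(o["confidence"],2),ang(cam2w(c,o["position"])))
z=cv2.resize(im[130:290,185:345],(600,600),interpolation=cv2.INTER_CUBIC)
cv2.imwrite("pics/crop_"+sys.argv[1],z[:,:,::-1])
E
python3 m.py t1.png
```

```text
tray ctr [0.5772 0.0131] r 0.1415
pointer n 235 centroid (np.float64(-161.7), np.float64(0.1763), array([ 0.4098, -0.0421])) maxr 0.2048434026037368
square_tin 0.6 446 cen (np.float64(-114.4), np.float64(0.0517), array([ 0.5558, -0.034 ])) rect (np.float64(-114.2), np.float64(0.0517), array([ 0.556 , -0.0341])) (22.20221710205078, 20.837833404541016) 82.87498474121094
square_tin 0.44 360 cen (np.float64(4.3), np.float64(0.0547), array([0.6317, 0.0172])) rect (np.float64(4.9), np.float64(0.0537), array([0.6307, 0.0177])) (22.0, 19.0) 90.0
round_tin 0.69 374 cen (np.float64(5.5), np.float64(0.0544), array([0.6313, 0.0184])) rect (np.float64(4.9), np.float64(0.0537), array([0.6307, 0.0177])) (22.0, 19.0) 90.0
low_tin 0.64 370 cen (np.float64(115.3), np.float64(0.0546), array([0.5539, 0.0624])) rect (np.float64(115.0), np.float64(0.0541), array([0.5544, 0.0621])) (21.21320343017578, 20.50609588623047) 45.0
peg 0.74 (np.float64(-92.4), np.float64(0.0061), array([0.577, 0.007]))
peg 0.26 (np.float64(116.2), np.float64(0.054), array([0.5534, 0.0615]))
```

View pics/crop_t1.png

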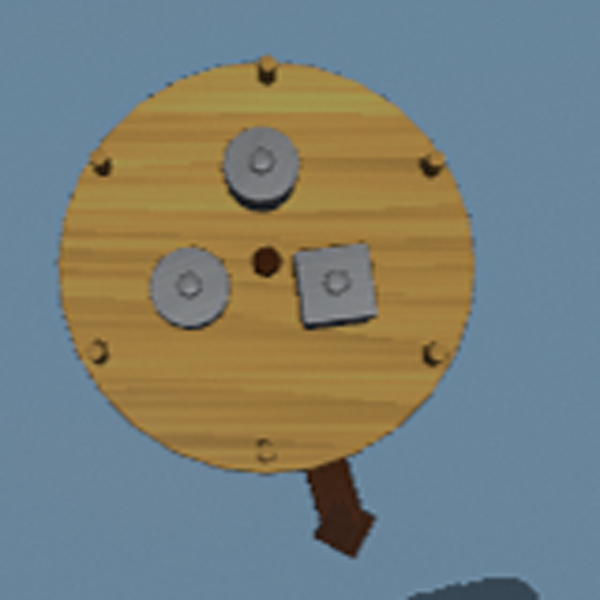

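The crop shows the steel square tin (its knob) at crop pixel (337,281). The hub is at (267,261), the pegs are on the rim, and the pointer tip is at (353,557). I'll check the axis against the hub and pegs.

Run:
```python
from h import *
c=arm.calibration("top")
f=lambda u,v,z:pix2plane(c,185-.367+u*160/600,130-.367+v*160/600,z)[:2]
print("hub",f(267,261,.052).round(4))
pg=np.array([f(*p,.08) for p in [(268,62),(435,157),(438,348),(266,445),(97,346),(98,158)]])
ctr=pg.mean(0);print("peg ctr",ctr.round(4))
def pa(p):d=p-ctr;return np.degrees(np.arctan2(d[1],d[0])).round(1),np.hypot(*d).round(4),p.round(4)
for p in pg: print(pa(p))
print("tip",pa(f(353,557,.012)),"tip+barbs mid",pa(f((314+376)/2,(537+517)/2,.012)),"neck",pa(f((306+348)/2,(470+460)/2,.012)))
print("sq knob",pa(f(337,281,.102)),"lid",pa(f(334,283,.092)))
s=arm.get_state();print(s["tool_pos"])
```

```text
hub [0.5766 0.0127]
peg ctr [0.5788 0.0129]
(np.float64(1.3), np.float64(0.1287), array([0.7075, 0.0158]))
(np.float64(-58.8), np.float64(0.1287), array([ 0.6456, -0.0972]))
(np.float64(-118.2), np.float64(0.1291), array([ 0.5178, -0.1009]))
(np.float64(-178.7), np.float64(0.1276), array([0.4513, 0.01  ]))
(np.float64(121.1), np.float64(0.1279), array([0.5127, 0.1224]))
(np.float64(62.5), np.float64(0.1288), array([0.6383, 0.1271]))
tip (np.float64(-162.0), np.float64(0.209), array([ 0.3801, -0.0518])) tip+barbs mid (np.float64(-161.8), np.float64(0.188), array([ 0.4002, -0.0459])) neck (np.float64(-161.6), np.float64(0.1442), array([ 0.4421, -0.0327]))
sq knob (np.float64(-115.6), np.float64(0.0506), array([ 0.557 , -0.0328])) lid (np.float64(-116.2), np.float64(0.0492), array([ 0.5571, -0.0313]))
[ 0.16778581 -0.60207936  0.25632582]
```

```bash
python3 -m inch '[[[0.2,-0.12,0],[0,0,-0.11]],[[0.4,-0.24,0],[0,0,-0.22]],[[0.6,-0.36,0],[0,0,-0.33]],[[0.8,-0.48,0],[0,0,-0.44]],[[1,-0.6,0],[0,0,-0.55]]]' -0.15
cat > g.py <<'E'
# python3 g.py x y z yaw_deg -> shift/turn in move units
from h import *
import sys
from scipy.spatial.transform import Rotation as R
x,y,z,yaw=map(float,sys.argv[1:5]); s=arm.get_state(); q=s["tcp_rot"]
Rt=R.from_quat([q[1],q[2],q[3],q[0]]).as_matrix()
yw=np.radians(yaw); G=np.array([[np.cos(yw),np.sin(yw),0],[np.sin(yw),-np.cos(yw),0],[0,0,-1]])
print("pos",s["tool_pos"].round(4),"yaw",np.degrees(np.arctan2(Rt[1,0],Rt[0,0])).round(1),"w",s["gripper_width"],"F",s["wrist_force"].round(1),"t",s["time_s"])
print("shift",(Rt.T@(np.array([x,y,z])-s["tool_pos"])/.3).round(3),"turn",(R.from_matrix(Rt.T@G).as_rotvec()/(np.pi/2)).round(3))
E
python3 g.py 0.645 -0.098 0.2 121
```

```text
time_s: 1.42
tool_pos: [0.384, -0.3738, 0.2566]
tcp_rot: [0.0, 0.842, 0.54, 0.0]
wrist_force: [1.4, -0.8, 0.4]
gripper_width: 0.0362
finger_force: 0.0
pos [ 0.384  -0.3738  0.2566] yaw 65.4 w 0.036224586368179094 F [ 1.4 -0.8  0.4] t 1.425
shift [1.198 0.408 0.189] turn [ 0.     0.    -0.618]
```

```bash
python3 -m inch '[[[0.2,0.06,0.03],[0,0,-0.11]],[[0.4,0.13,0.06],[0,0,-0.22]],[[0.6,0.2,0.1],[0,0,-0.33]],[[0.8,0.27,0.13],[0,0,-0.44]],[[0.9,0.32,0.16],[0,0,-0.55]]]'
python3 -m inch '[[[0,0,0],[0,0,0]],[[0,0,0],[0,0,0]],[[0,0,0],[0,0,0]]]' >/dev/null
python3 g.py 0.645 -0.098 0.2 121
python3 - <<'E'
from h import *
im=snap("top","t2.png"); w=snap("wrist","w2.png")
z=np.hstack([cv2.resize(im[130:290,185:345],(384,384)),cv2.resize(w,(416,312))[np.r_[0:312,[311]*72]]])
cv2.imwrite("pics/c2.png",z[:,:,::-1])
c=arm.calibration("wrist")
print(w2p(c,[.645,-.098,.08])*.8125)
E
```

```text
time_s: 2.05
tool_pos: [0.5854, -0.1685, 0.2082]
tcp_rot: [0.0, 0.537, 0.843, 0.0]
wrist_force: [0.6, -0.7, 0.1]
gripper_width: 0.0362
finger_force: 0.0
pos [ 0.583  -0.1717  0.2087] yaw 114.4 w 0.036571123277170194 F [ 0.   0.  -0.2] t 2.425
shift [0.138 0.29  0.029] turn [ 0.     0.    -0.073]
[287.897883   119.43820418]
```

View pics/c2.png

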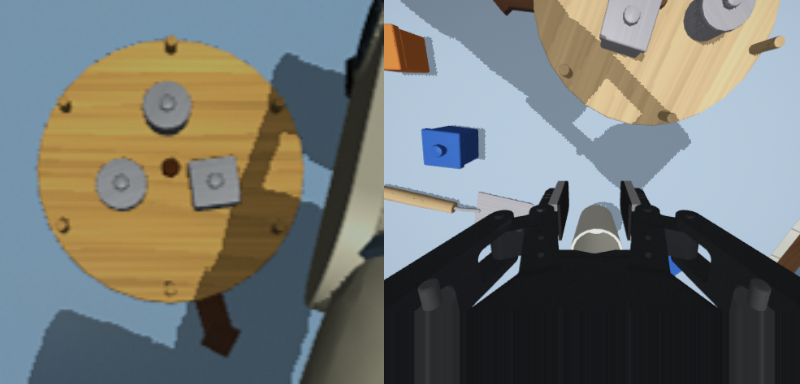

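The wrist picture shows the target peg at panel (668,117), against a predicted (672,119), so they agree to about 2 mm. The hand is clear of the tins. I'll move above the peg.

```bash
python3 -m inch '[[[0.07,0.14,0.01],[0,0,-0.035]],[[0.138,0.29,0.029],[0,0,-0.073]],[[0.138,0.29,0.029],[0,0,-0.073]],[[0.138,0.29,0.029],[0,0,-0.073]],[[0.138,0.29,0.029],[0,0,-0.073]]]'
python3 g.py 0.645 -0.098 0.074 121
python3 - <<'E'
from h import *
w=snap("wrist","w3.png")
c=arm.calibration("wrist")
print(w2p(c,[.645,-.098,.08]), w2p(c,[.645,-.098,.055]))
E
```

```text
time_s: 3.15
tool_pos: [0.6448, -0.0981, 0.1998]
tcp_rot: [-0.0, 0.492, 0.871, -0.0]
wrist_force: [-0.5, -0.0, -0.4]
gripper_width: 0.0361
finger_force: 0.0
pos [ 0.6448 -0.0981  0.1998] yaw 121.0 w 0.036088139009563806 F [-0.5 -0.  -0.4] t 3.15
shift [0.    0.001 0.419] turn [-0.     0.     0.001]
[258.73381403 193.73079046] [258.74142486 187.06645324]
```

View pics/w3.png

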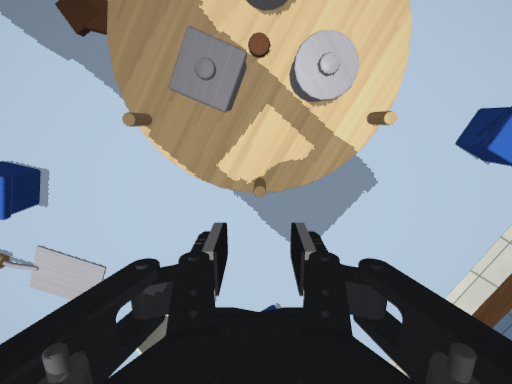

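The peg top is at (260,190), against a predicted (259,194), and it is centred between the fingers. Descending.

```bash
python3 -m inch '[[[0,0,0.12],[0,0,0]],[[0,0,0.24],[0,0,0]],[[0,0,0.34],[0,0,0]],[[0,0,0.42],[0,0,0]],[[0,0,0.42],[0,0,0]]]'
python3 - <<'E'
# arc rows: centre path on circle r=.13 about ctr, tool yaw = ang+180; units relative to start frame at ang 121-180
import numpy as np
for tot in ([3,6,9,12,15],[4,8,12,16,20],[4,7,9,10,10]):
  for d in tot:
    th=np.radians(d) # clockwise
    # tool x inward radial, tool y = ( sin yaw,-cos yaw): at yaw=a+180 -> clockwise tangent?
    a=np.radians(-59); yaw=a+np.pi
    X=np.array([np.cos(yaw),np.sin(yaw)]);Y=np.array([np.sin(yaw),-np.cos(yaw)])
    D=.13*(np.array([np.cos(a-th),np.sin(a-th)])-[np.cos(a),np.sin(a)])
    print(d,(D@X/.3).round(3),(D@Y/.3).round(3),round(d/90,3))
E
```

```text
time_s: 3.82
tool_pos: [0.6438, -0.0975, 0.0721]
tcp_rot: [-0.002, 0.492, 0.871, -0.001]
wrist_force: [-0.3, 0.6, 0.7]
gripper_width: 0.0368
finger_force: 0.0
3 0.001 -0.023 0.033
6 0.002 -0.045 0.067
9 0.005 -0.068 0.1
12 0.009 -0.09 0.133
15 0.015 -0.112 0.167
4 0.001 -0.03 0.044
8 0.004 -0.06 0.089
12 0.009 -0.09 0.133
16 0.017 -0.119 0.178
20 0.026 -0.148 0.222
4 0.001 -0.03 0.044
7 0.003 -0.053 0.078
9 0.005 -0.068 0.1
10 0.007 -0.075 0.111
10 0.007 -0.075 0.111
```

```bash
python3 -m inch '[[[0.001,-0.023,0],[0,0,0.033]],[[0.002,-0.045,0],[0,0,0.067]],[[0.005,-0.068,0],[0,0,0.1]],[[0.009,-0.09,0],[0,0,0.133]],[[0.015,-0.112,0],[0,0,0.167]]]'
python3 -m inch '[[[0.001,-0.023,0],[0,0,0.033]],[[0.002,-0.045,0],[0,0,0.067]],[[0.005,-0.068,0],[0,0,0.1]],[[0.009,-0.09,0],[0,0,0.133]],[[0.015,-0.112,0],[0,0,0.167]]]'
python3 m.py t3.png | grep -v peg; python3 g.py 0.578 -0.117 .074 90
```

```text
time_s: 4.45
tool_pos: [0.6155, -0.1113, 0.0754]
tcp_rot: [0.001, 0.602, 0.798, 0.001]
wrist_force: [2.6, 0.1, -1.3]
gripper_width: 0.036
finger_force: 1.0
time_s: 5.08
tool_pos: [0.5822, -0.1165, 0.0756]
tcp_rot: [0.002, 0.701, 0.713, 0.001]
wrist_force: [2.5, -1.3, 0.5]
gripper_width: 0.036
finger_force: 1.0
tray ctr [0.5872 0.0264] r 0.13
pointer n 2710 centroid (np.float64(-131.1), np.float64(0.2025), array([ 0.4541, -0.1263])) maxr 0.25172945153595694
square_tin 0.89 404 cen (np.float64(-135.6), np.float64(0.0672), array([ 0.5392, -0.0206])) rect (np.float64(-135.6), np.float64(0.0677), array([ 0.5389, -0.021 ])) (19.779918670654297, 21.15352439880371) 15.945395469665527
round_tin 0.77 369 cen (np.float64(-36.7), np.float64(0.0524), array([ 0.6292, -0.0049])) rect (np.float64(-35.6), np.float64(0.052), array([ 0.6295, -0.0039])) (21.21320343017578, 20.50609588623047) 45.0
low_tin 0.92 356 cen (np.float64(104.6), np.float64(0.0417), array([0.5767, 0.0667])) rect (np.float64(104.4), np.float64(0.0415), array([0.5769, 0.0666])) (20.50609588623047, 19.798988342285156) 45.0
low_tin 0.28 6781 cen (np.float64(150.7), np.float64(0.0193), array([0.5704, 0.0358])) rect (np.float64(132.7), np.float64(0.0208), array([0.5731, 0.0417])) (86.69129180908203, 109.17729949951172) 8.130102157592773
pos [ 0.5814 -0.1158  0.0744] yaw 91.1 w 0.03636765082703492 F [-0.8  1.5  0.3] t 5.325
shift [-0.004 -0.011  0.001] turn [0.001 0.    0.013]
```

View pics/crop_t3.png

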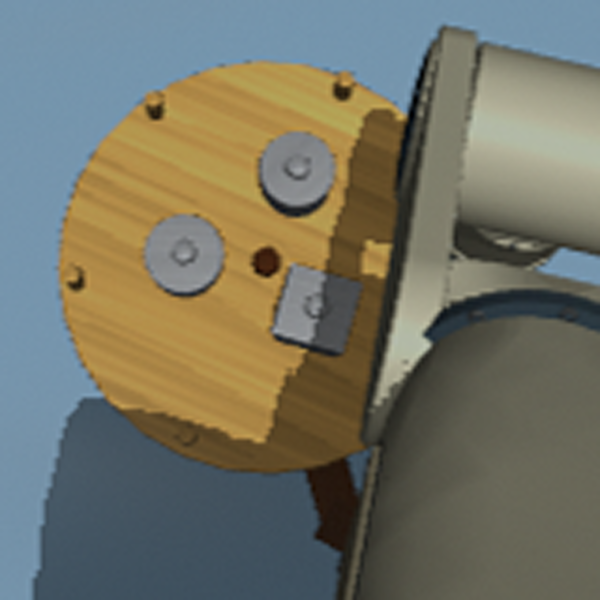

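The tray is turning and the tins are riding along. The tin is now at about −139° and the target is −161.8°, so there are about 23° left. I'll push 18° more and then measure.

```bash
python3 -m inch '[[[0.001,-0.03,0],[0,0,0.044]],[[0.004,-0.06,0],[0,0,0.089]],[[0.009,-0.09,0],[0,0,0.133]],[[0.015,-0.112,0],[0,0,0.167]],[[0.021,-0.134,0],[0,0,0.2]]]' | grep -E 'pos|force'
python3 -m inch '[[[0,0,0],[0,0,0]],[[0,0,0],[0,0,0]]]' >/dev/null
sed -i 's/^def ang/ctr=np.array([.578,.013])\ndef ang/' m.py
python3 m.py t4.png | grep -v peg; python3 g.py 0.53 -0.11 .074 68
```

```text
tool_pos: [0.5415, -0.1104, 0.0742]
wrist_force: [0.9, -1.3, -0.2]
finger_force: 1.0
tray ctr [0.5797 0.0177] r 0.1379
pointer n 1419 centroid (np.float64(-136.4), np.float64(0.2017), array([ 0.432 , -0.1261])) maxr 0.23552751886189774
square_tin 0.79 418 cen (np.float64(-158.1), np.float64(0.0501), array([ 0.5315, -0.0057])) rect (np.float64(-158.5), np.float64(0.0504), array([ 0.5311, -0.0054])) (20.438966751098633, 21.615310668945312) 36.02737808227539
round_tin 0.93 342 cen (np.float64(-38.9), np.float64(0.0552), array([ 0.621 , -0.0217])) rect (np.float64(-39.4), np.float64(0.0551), array([ 0.6206, -0.022 ])) (21.0, 19.0) 90.0
low_tin 0.69 358 cen (np.float64(73.5), np.float64(0.0539), array([0.5933, 0.0647])) rect (np.float64(73.0), np.float64(0.0548), array([0.594 , 0.0654])) (21.0, 20.0) 90.0
pos [ 0.5407 -0.11    0.0735] yaw 73.1 w 0.03599521744671241 F [ 0.2 -0.9 -0.8] t 6.45
shift [-0.01  -0.034 -0.002] turn [-0.     0.     0.057]
```

```bash
python3 -m inch '[[[0,-0.014,0],[0,0,0.02]],[[0.001,-0.028,0],[0,0,0.042]],[[0.001,-0.028,0],[0,0,0.042]],[[0.001,-0.028,0],[0,0,0.042]]]' | grep -E 'pos|force'
python3 m.py t5.png | grep tin; python3 g.py 0.53 -0.11 .074 68
```

```text
tool_pos: [0.5324, -0.1072, 0.0736]
wrist_force: [1.5, 0.4, -0.7]
finger_force: 0.0
square_tin 0.64 406 cen (np.float64(-160.7), np.float64(0.0516), array([ 0.5293, -0.004 ])) rect (np.float64(-160.9), np.float64(0.0516), array([ 0.5292, -0.0039])) (20.17453384399414, 20.499929428100586) 40.60129928588867
square_tin 0.24 6685 cen (np.float64(114.4), np.float64(0.0255), array([0.5675, 0.0362])) rect (np.float64(101.0), np.float64(0.0285), array([0.5726, 0.0409])) (87.04386138916016, 109.45732116699219) 10.856412887573242
round_tin 0.76 357 cen (np.float64(-45.0), np.float64(0.0555), array([ 0.6172, -0.0262])) rect (np.float64(-45.8), np.float64(0.0559), array([ 0.617, -0.027])) (22.0, 19.0) 90.0
low_tin 0.71 385 cen (np.float64(68.7), np.float64(0.0538), array([0.5975, 0.0631])) rect (np.float64(68.3), np.float64(0.0538), array([0.5979, 0.063 ])) (22.0, 20.0) 90.0
pos [ 0.5326 -0.1072  0.0735] yaw 69.3 w 0.036276771023849116 F [-0.3  0.1 -0.3] t 7.2
shift [-0.012 -0.005 -0.002] turn [-0.     0.     0.015]
```

The tin is within about 1° of the front. I'll ease the finger off the peg, lift straight up, move away to the right and check.

```bash
python3 -m inch '[[[0,0.015,0],[0,0,0]],[[0,0.03,0],[0,0,0]],[[0,0.03,0],[0,0,0]]]' | grep -E 'pos|force'
python3 -m inch '[[[0,0,-0.1],[0,0,0]],[[0,0,-0.25],[0,0,0]],[[0,0,-0.45],[0,0,0]],[[0,0,-0.6],[0,0,0]],[[0,0,-0.6],[0,0,0]]]' | grep -E 'pos|force'
python3 -m inch '[[[-0.2,0,0],[0,0,0]],[[-0.4,0,0],[0,0,0]],[[-0.6,0,0],[0,0,0]],[[-0.8,0,0],[0,0,0]],[[-1,0,0],[0,0,0]]]' | grep -E 'pos|force'
python3 -m inch '[[[0,0,0],[0,0,0]],[[0,0,0],[0,0,0]],[[0,0,0],[0,0,0]]]' >/dev/null
python3 m.py t6.png; python3 g.py .53 -.11 .3 70
```

```text
tool_pos: [0.5416, -0.1107, 0.0736]
wrist_force: [0.3, 0.1, 0.1]
finger_force: 0.0
tool_pos: [0.543, -0.1109, 0.2575]
wrist_force: [-0.4, -0.3, -0.3]
finger_force: 0.0
tool_pos: [0.4336, -0.3924, 0.2522]
wrist_force: [1.8, 0.1, 0.2]
finger_force: 0.0
tray ctr [0.5771 0.0129] r 0.1416
pointer n 237 centroid (np.float64(-161.9), np.float64(0.1768), array([ 0.41  , -0.0421])) maxr 0.2055604165939931
square_tin 0.64 384 cen (np.float64(-161.2), np.float64(0.0515), array([ 0.5293, -0.0036])) rect (np.float64(-161.2), np.float64(0.0517), array([ 0.529 , -0.0037])) (19.845718383789062, 20.10179328918457) 39.80556869506836
round_tin 0.73 357 cen (np.float64(-44.0), np.float64(0.0562), array([ 0.6184, -0.026 ])) rect (np.float64(-44.0), np.float64(0.0558), array([ 0.6182, -0.0258])) (21.0, 20.0) 90.0
low_tin 0.73 381 cen (np.float64(69.0), np.float64(0.0531), array([0.597 , 0.0625])) rect (np.float64(69.5), np.float64(0.0533), array([0.5966, 0.0629])) (21.0, 20.0) 90.0
peg 0.69 (np.float64(172.6), np.float64(0.0087), array([0.5693, 0.0141]))
pos [ 0.4355 -0.3904  0.2537] yaw 69.4 w 0.03656320059325921 F [ 0.1 -1.   1.1] t 9.45
shift [ 0.986 -0.034 -0.154] turn [ 0.     0.    -0.007]
```

View pics/crop_t6.png

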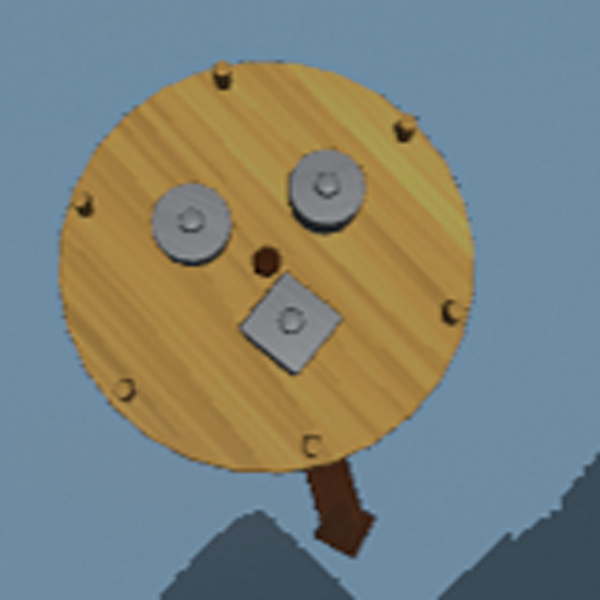

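The square tin (knob at crop (291,321)) lies on the line from the hub (267,261) to the pointer tip (353,557). Its angle measures −161.2° against −161.9° for the pointer. The hand is well clear.

```bash
python3 -c "
from station import arm
print(arm.hand_in())"
```

```text
the job is handed in; nothing more can be done
None
```

I turned the carousel by one rim peg until the square steel canister stood at the front, within about 1° of the pointer; the hand touched only the peg and was clear of the carousel at hand-in.

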